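# Bushing on the gauge pin, then under the magnifier

## Robot

A 6-joint arm with a two-finger parallel gripper is mounted at the origin on the work surface. World frame = base frame: x ahead of the robot, y to its left, z up, the work surface at z = 0. Lengths are in m, angles in rad, forces in N, time in s.
With the tool pointing down it reaches from about 0.325 to 0.925 m from the base axis. Payload 3.1 kg.
Tool frame: the origin (TCP) lies midway between the tips of the shut fingers; the grasp point (between the pads) lies robot.grip_depth behind it (robot.grip_depth is the distance from the TCP to the grasp point, in m); x points along the fingers, z is the direction in which the jaws open and shut, and the axes are right-handed (so a half turn about x gives the same grasp; the last joint's range is limited). The gripper opens to 85 mm and grips with 20 to 120 N. Pads are 22 mm wide; open, the fingers measure 114 mm over their backs; the gripper's body (76 mm by 85 mm) begins 54 mm behind the grasp point. The pads swing forward as they close: fully open they stand 13 mm farther back than shut.
Start: joints at [1, 0.217, 1.613, -0, 1.311, -0.112], TCP at [0.277, 0.56, 0.231] pointing down, gripper open.
Joint ranges: [-2.75, 2.75], [-0.78, 2.1], [0.31, 2.55], [-1.13, 4.27], [0.13, 2.63], [-2.58, 2.58]. Speed limits (rad/s): [2.79, 2.79, 3.14, 3.14, 3.14, 3.14].

## Interface

Orientations are given as [roll, pitch, yaw] about the fixed x, y, z axes, in that order (R = Rz(yaw) Ry(pitch) Rx(roll)).
In Python, from station import robot gives the robot as it stands.
- The arm moves only by the tool drive_tool, never from a script. Its argument "plan" is a list of rows, each an object with "angular": the turn, a rotation vector about the tool's x, y, z in degrees, a list of three; "delta_pos": the shift along the tool's x, y, z in m, a list of three; "gripper": the gripper command: -1 is shut, 1 is fully open, values between are in proportion. In form: [{"angular": [rx, ry, rz], "delta_pos": [dx, dy, dz], "gripper": gripper}, ...]. A call has 1 to 10 rows; each row shifts and turns the commanded pose from where the row before left it, along the tool's axes as they then stand; what a row does not reach is not made up. A row lasts 1/12 s, in which the tool goes at most 41.7 mm and 7.16 degrees, less where a joint would pass 70% of its speed; a pose out of reach is approached as far as the arm can. A call with a gripper value outside its range is refused whole. The fingers move at their own pace and stop on an object; "force" is the grip in N (left out, the last holds). Time passes only in rows, so rows that do not move let the fingers close. It gives the time, the measured TCP pose, the force and the opening at its end, in the units of the state.
- robot.sense(): the state, without advancing time (a new reading comes with each control period).
- robot.read_camera(name): name is "side" or "top"; returns the picture (480x640x3 uint8, red, green, blue); there is no depth.
- robot.calibration(name): a dict with "camera_matrix" (3x3 intrinsics, pixels), "position" and "rotation" of the camera in the world. Camera axes: x right, y up, looking along -z (the intrinsics and any distortion apply to the point x, -y, -z); pixel columns grow to the right and rows downward; lengths in m; the calibration is good to about 2 mm. A picture is of the moment at which its call begins. calibration takes no time and is no camera call.
- robot.hand_in(): hands the job in, once; it reports no verdict.
The state is a dict: "time_s": time; "joint_pos": joint angles; "joint_vel": joint speeds; "joint_torque": joint torques, N m; "eef_pos": TCP position; "orientation": TCP orientation; "ft_force": force on the tool from outside, world axes, zero at the start; "ft_torque": the same for the moment, N m; "grip_width": finger opening in m.
Only numpy, scipy, OpenCV 4.12 (cv2) and the standard library are available. Lean on these libraries where they do the work, as an engineer would, in place of code of your own. Each camera call takes 0.05 s, during which the arm holds its last target. There are 200 camera calls.

## Task

Check the fit of the brass bushing: slide it, flange down, onto the gauge pin until it sits fully home on the block, without forcing it, and let go. Then take up the hand magnifier and hold it level and still over the bushing, lens centred on the pin, with the underside of the lens rim at the height of the height gauge's red scriber tip, which marks the focal height, and the magnifier touching nothing else. Finish while still holding it there, and do not disturb the height gauge's setting, the caliper, the oil bottle or the parts tray.

Things in the scene. Friction and masses are not known exactly. Their poses are not given: they have to be found in the camera images.
- bushing: Loose flanged brass bushing, the only one standing directly on the bench: flange 36 mm diameter, 4 mm thick, at the bottom; round body 26 mm diameter; 24 mm high over all; open bore 13.6 mm right through; 0.1 kg. Origin: centre of the flange's underside, z up along the bore. Starts upright, flange down.
- loupe: Loose hand magnifier lying flat on the bench: black round lens rim 68 mm diameter, 16 mm thick; black handle 18 mm wide, 16 mm high, out to 149 mm from the lens centre along the body's -x axis (full width from 45 mm on). 0.12 kg, centre of mass about 55 mm along the handle. Origin: lens centre at the rim's underside, z up, square to the lens; rim and handle undersides are at z = 0.
- loupe_grip (a point): Good place to take the magnifier, on the handle 65 mm from the lens centre, 8 mm above the underside, mid-width; same axes as the loupe.
- surface_plate: Black granite surface plate standing on the bench, 200 mm (x) by 300 mm (y) by 50 mm thick, fixed. Origin: centre of its underside. It carries the gauge pin (on its -y half) and the height gauge (on its +y half).
- gauge_pin: Fixed steel block, 50 x 50 x 22 mm, on the surface plate, with an upright gauge pin of 12 mm diameter in its middle that rises 30 mm above the block, its top 5 mm tapering to 7 mm. Origin: centre of the block's underside, z up along the pin. The scriber tip lies 80 to 125 mm from the pin in plan, to its plate +y side.
- pin_seat (a point): Centre of the block's top face, on the pin's axis: where the middle of the bushing's flange underside comes to rest when fully home (the bushing's top is then 24 mm above this point).
- height_gauge: Fixed height gauge on the surface plate: base 64 mm (x) by 100 mm (y), 32 mm high; upright beam at y = +30 mm, up to 215 mm above the plate; slider beside it (40 mm wide, 70 mm tall) from which jaw and scriber reach out along the gauge's -y axis towards the gauge pin. Origin: centre of the base's underside.
- scriber_tip (a point): Outer end of the scriber with its red point, at its lower, measuring face: marks the focal height, 60 to 95 mm above the top of the seated bushing. The scriber arm (up to 20 mm wide, reaching 31 mm above and 3 mm below this height) runs back from here 85 mm along the height gauge's +y axis to the slider. The slider yields to a push over about 12 N; its setting must stay.
- caliper: Bystander: loose caliper lying on the bench beyond the surface plate, about 210 mm long along its y, 75 mm wide, 14 mm high. Origin under its middle.
- oil_bottle: Bystander: blue squeeze bottle with a red spout, 52 mm diameter, 135 mm high, standing on the bench. Origin: centre of its underside.
- parts_tray: Bystander: yellow tray with other bushings, 110 mm (x) by 150 mm (y) by 32 mm high, on the bench. Origin: centre of its underside.
Things that resemble listed ones, but are neither listed nor needed, are in the scene too. What is shaped like the loupe but purple or turquoise is not meant.

How it is judged:
On the way:
1. the bushing sits fully home on the gauge pin, flange down, and is let go (z of bushing in the frame of pin_seat between -0.0025 and 0.0025 m and horizontal distance between bushing and pin_seat below 0.0025 m and angle between bushing's own z axis and vertical below 0.08 rad and contact force between the fingers and bushing below 0.1 N), for 0.2 s.
At the end, for the whole second after the job is handed in: Bushing home on the pin (2.5 mm, upright); fingers hold the magnifier in the air, still, level within 0.1 rad, lens centre within 12 mm of the pin axis in plan, rim underside within 7 mm of the scriber tip's height, touching neither height gauge, pin, bushing nor plate (z of bushing in the frame of pin_seat between -0.0025 and 0.0025 m and horizontal distance between bushing and pin_seat below 0.0025 m and angle between bushing's own z axis and vertical below 0.08 rad and z of loupe in the frame of scriber_tip between -0.007 and 0.007 m and horizontal distance between loupe and pin_seat below 0.012 m and angle between loupe's own z axis and vertical below 0.1 rad and linear speed of loupe below 0.02 m/s and contact force between the fingers and loupe above 1 N and contact force between loupe and height_gauge below 0.1 N and contact force between loupe and gauge_pin below 0.1 N and contact force between loupe and bushing below 0.1 N and contact force between loupe and surface_plate below 0.1 N); the arm keeps its last pose, push and grip.
It fails at once if the bushing is forced onto the pin (over 40 N) (contact force between bushing and gauge_pin above 40 N).
It fails at once if the height gauge's setting is knocked (scriber tip moved over 3 mm) (distance of scriber_tip from where it was at the start of the episode above 0.003 m).
It fails at once if a bystander (caliper, oil bottle or parts tray) is moved over 30 mm (distance of any of caliper, oil_bottle, parts_tray from where it was at the start of the episode above 0.03 m).
It also fails if it takes over 64 s, if anything falls off the work surface, if the arm or the gripper's body presses on something with over 40 N, if the wrist force passes 120 N, or if a joint passes its speed limit or range.

## Working session

There is one attempt and no reset: what is moved stays moved. The work goes in short steps, Python scripts to look and compute and a tool call to move; the robot and the scene stay as the last step left them, time stands still between calls to the robot, and variables do not carry over. Pictures are saved under pics/ and viewed, about 8 in all and at most 12, crops included, and the job is handed in when it is done.

Besides the shell and the picture viewer there is one more tool, called by a JSON object that holds its "op" and its "data", one argument or row to a line. drive_tool: Moves the arm, as the interface text tells. Its arguments: {"type":"object","properties":{"plan":{"type":"array","items":{"type":"object","properties":{"angular":{"type":"array","items":{"type":"number"}},"delta_pos":{"type":"array","items":{"type":"number"}},"gripper":{"type":"number"}}}},"force":{"type":"number"}},"required":["plan"]}

```bash
mkdir -p pics; ls; python3 - <<'E'
from station import robot
import cv2
print(robot.sense(), robot.grip_depth)
for n in("side","top"):
    c=robot.calibration(n);print(n,c)
    cv2.imwrite(f"pics/{n}0.png",robot.read_camera(n)[...,::-1])
E
```

```text
pics
{'time_s': 0.0, 'joint_pos': array([ 9.99786755e-01,  2.17768475e-01,  1.61491140e+00, -8.54420380e-06,
        1.31130592e+00, -1.12192977e-01]), 'joint_vel': array([ 0.00163209, -0.00061604, -0.00055354, -0.00168483, -0.00057059,
        0.00178593]), 'joint_torque': array([-1.18009079e-04, -3.96841121e+01, -3.03854871e+01, -1.14205498e-04,
        9.57899261e-03, -4.60782719e-07]), 'eef_pos': array([0.27634362, 0.55968733, 0.22997127]), 'orientation': array([ 3.03284823,  1.56840318, -2.13835515]), 'ft_force': array([-0.41435804,  0.18603094,  0.65878746]), 'ft_torque': array([-0.05667843,  0.01366884,  0.02956928]), 'grip_width': 0.08562354202635274} 0.0187
side {'camera_matrix': array([[516.97431383,   0.        , 322.98202275],
       [  0.        , 516.97431383, 239.79437241],
       [  0.        ,   0.        ,   1.        ]]), 'position': array([0.48832173, 0.75905617, 0.70274306]), 'rotation': array([ 9.10500567e-01, -1.04491115e-03, -3.03805829e+00])}
top {'camera_matrix': array([[617.8700567 ,   0.        , 318.71377894],
       [  0.        , 617.8700567 , 235.51625094],
       [  0.        ,   0.        ,   1.        ]]), 'position': array([ 0.41443013, -0.02301235,  1.42042901]), 'rotation': array([ 0.1177261 ,  0.01316266, -1.58493574])}
```

View pics/top0.png

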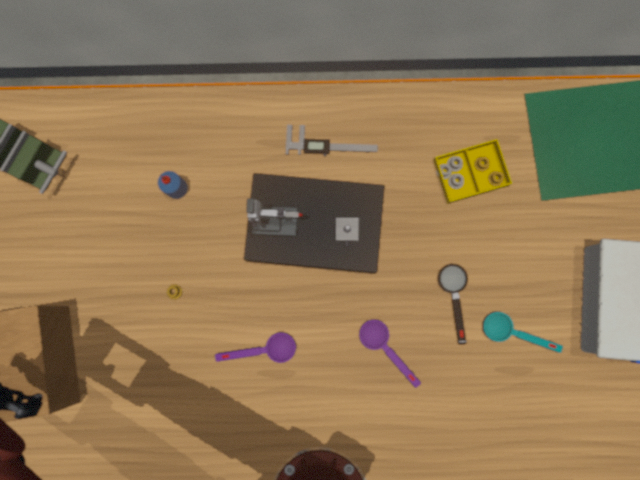

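View pics/side0.png

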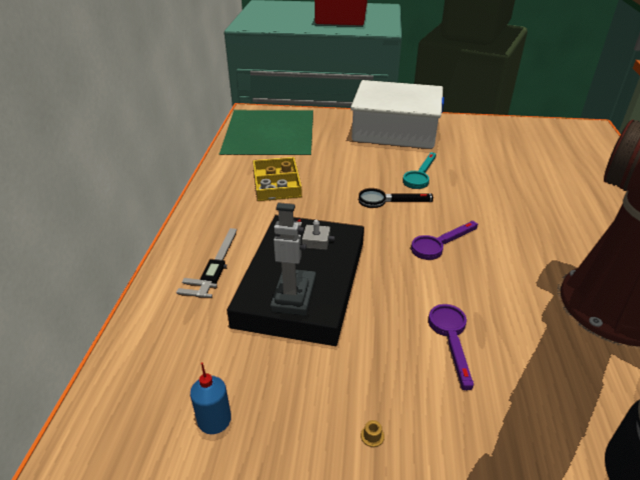

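Top picture: the bushing is at (174,291). The other brass look-alikes are the tray bushings near (455,170) and (485,170), so I choose the lone one on the bench. The magnifier is the black one at (453,278), handle towards (461,340). The purple ones at (281,347) and (374,334) and the turquoise one at (497,326) are decoys. The pin is at (347,229), the scriber's red tip at about (302,215), the bottle at (172,184). Next I check the choices in close crops.

```bash
cat > h.py <<'E'
import numpy as np, cv2
from station import robot
from scipy.spatial.transform import Rotation as Ro
def cam(n):
    c=robot.calibration(n); return c["camera_matrix"],np.array(c["position"]),Ro.from_euler('xyz',c["rotation"]).as_matrix()
def ray(n,u,v):
    K,p,R=cam(n); d=np.linalg.solve(K,[u,v,1.]); d=R@(d*[1,-1,-1]); return p,d/np.linalg.norm(d)
def onz(n,u,v,z):
    p,d=ray(n,u,v); return p+d*(z-p[2])/d[2]
def proj(n,X):
    K,p,R=cam(n); q=R.T@(np.array(X)-p)*[1,-1,-1]; q=K@q; return q[:2]/q[2]
def tri(a,b):
    (p,d),(q,e)=ray("top",*a),ray("side",*b)
    s,t=np.linalg.lstsq(np.c_[d,-e],q-p,rcond=None)[0]
    return (p+s*d+q+t*e)/2, np.linalg.norm(p+s*d-q-t*e)
def grab(n): return robot.read_camera(n)[...,::-1].copy()
def crop(im,x,y,w,h,W,H): return cv2.resize(im[y:y+h,x:x+w],(W,H),interpolation=cv2.INTER_CUBIC)
def blobs(im,lo,hi,box,amin=3):
    x,y,w,h=box; m=cv2.inRange(cv2.cvtColor(im,cv2.COLOR_BGR2HSV)[y:y+h,x:x+w],np.array(lo),np.array(hi))
    n,l,s,c=cv2.connectedComponentsWithStats(m)
    return [(c[i]+[x,y],s[i]+[x,y,0,0,0]) for i in range(1,n) if s[i][4]>=amin]
E
python3 - <<'E'
from h import *
t=cv2.imread("pics/top0.png");s=cv2.imread("pics/side0.png")
a=np.hstack([crop(t,235,165,160,120,400,300),crop(s,265,195,100,75,400,300)])
b=np.hstack([crop(t,425,255,80,100,240,300),crop(t,154,271,40,40,300,300),crop(s,350,410,52,60,260,300)])
cv2.imwrite("pics/c1.png",np.vstack([a,b]))
for nm,im,box in(("top",t,(285,200,25,30)),("side",s,(270,200,80,60))):
    print(nm,"red",blobs(im,(0,90,40),(8,255,255),box))
print("brass",blobs(t,(15,130,20),(40,255,255),(154,271,40,40)),blobs(s,(15,120,20),(40,255,255),(350,410,52,60)))
print("loupe dark",blobs(t,(0,0,0),(180,255,75),(425,255,50,100),20))
print(onz("top",174,291,.015),onz("side",373,432,.015))
E
```

```text
top red [(array([300.73684211, 214.36842105]), array([299, 212,   5,   5,  19]))]
side red [(array([298.83333333, 220.08333333]), array([297, 219,   5,   3,  12]))]
brass [(array([174.01724138, 291.54741379]), array([165, 283,  19,  18, 232]))] [(array([375.5, 439.5]), array([ 350,  410,   52,   60, 3120]))]
loupe dark [(array([457.64848485, 314.63030303]), array([454, 300,   9,  31, 165]))]
[0.45906407 0.32394111 0.015     ] [0.4586574  0.32765848 0.015     ]
```

View pics/c1.png

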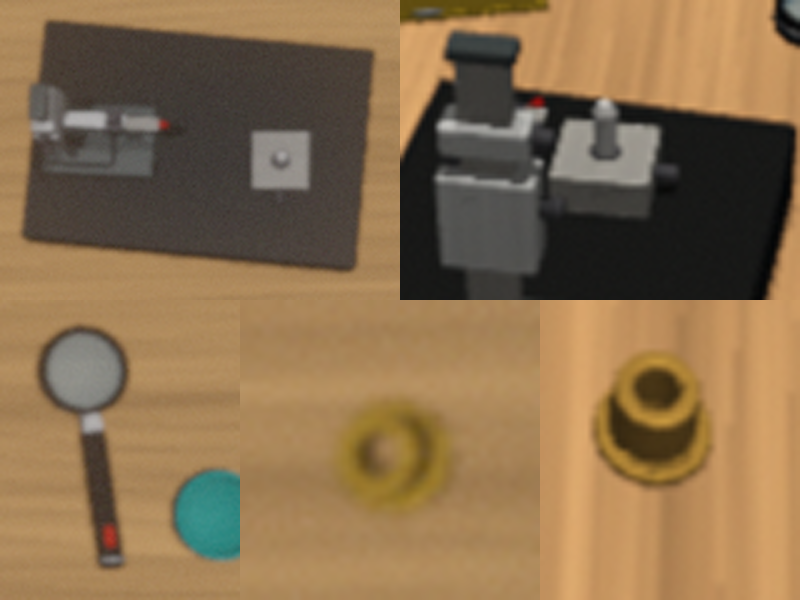

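The crops confirm the choices: a lone flanged brass bushing and a black-rimmed clear magnifier with a black handle. The pin top is at top (347.4,227.8) and side (316.3,220.5), and the red tip at top (300.7,214.4) and side (298.8,220). Next I triangulate.

```bash
cat >> h.py <<'E'
def go(P,jaw=None,st=None):
    """deltas to TCP target P with tool down and jaw axis at world angle jaw (deg)"""
    st=st or robot.sense(); R=Ro.from_euler('xyz',st["orientation"]).as_matrix()
    print("t",round(st["time_s"],2),"tcp",st["eef_pos"].round(4),"jaw",round(np.degrees(np.arctan2(R[1,2],R[0,2])),2),"w",round(st["grip_width"],4),"F",st["ft_force"].round(1),"j",st["joint_pos"].round(2))
    if jaw is not None:
        best=None
        for k in(0,180):
            a=np.radians(jaw+k); z=np.array([np.cos(a),np.sin(a),0]); x=np.array([0,0,-1.]); D=np.c_[x,np.cross(z,x),z]
            rv=Ro.from_matrix(R.T@D).as_rotvec(degrees=True)
            print(" turn",rv.round(2)," shift after turn(mm)",(D.T@(np.array(P)-st["eef_pos"])*1e3).round(1))
    print(" shift now(mm)",(R.T@(np.array(P)-st["eef_pos"])*1e3).round(1))
E
python3 - <<'E'
from h import *
t=cv2.imread("pics/top0.png");s=cv2.imread("pics/side0.png")
print("pin top",tri((347.4,227.8),(316.3,220.5)),onz("top",347.4,227.8,.102),onz("side",316.3,220.5,.102))
print("scriber",tri((300.7,214.4),(298.8,220)), "tip end z.175",onz("top",303.8,215,.175))
print("bore",tri((172.4,291.5),(373.4,427.6)),onz("top",172.4,291.5,.024),onz("side",373.4,427.6,.024))
m=cv2.inRange(cv2.cvtColor(s,cv2.COLOR_BGR2HSV),np.array((18,160,20)),np.array((40,255,255)))[410:470,350:402]
x,y,w,h=cv2.boundingRect(m);print("brass side box",x+350,y+410,w,h,"flange mid px",x+350+w/2)
# block top face
g=cv2.cvtColor(t,cv2.COLOR_BGR2GRAY)[205:250,325:370]; _,b=cv2.threshold(g,110,255,0)
c=max(cv2.findContours(b,0,1)[0],key=cv2.contourArea);r=cv2.minAreaRect(c);print("block",r,onz("top",r[0][0]+325,r[0][1]+205,.072))
# lens: dark/grey vs wood
hs=cv2.cvtColor(t,cv2.COLOR_BGR2HSV)[255:350,430:475]; L=cv2.inRange(hs,np.array((0,0,0)),np.array((180,90,255)))|cv2.inRange(hs,np.array((0,0,0)),np.array((180,255,75)))
c=max(cv2.findContours(L,0,1)[0],key=cv2.contourArea).reshape(-1,2)
lens=c[c[:,1]<38]; (u,v),rad=cv2.minEnclosingCircle(lens);lc=onz("top",u+430,v+255,.012);print("lens px",u+430,v+255,rad,lc)
hd=np.argwhere(L[55:85]>0)[:, ::-1]+[430,310]; mid=[(yy,hd[hd[:,1]==yy][:,0].mean()) for yy in range(310,340)]
k=np.polyfit(*np.array(mid).T,1);print("handle",k)
P=[onz("top",np.polyval(k,yy),yy,.016) for yy in(312,338)];d=P[0]-P[1];d/=np.linalg.norm(d);print(P,"lens dir",d,np.degrees(np.arctan2(d[1],d[0])),"perp lens offset",np.cross(d,lc-P[1])[2])
e=onz("top",462,343,.016);print("end->lens",np.linalg.norm(lc-e))
go([.459,.325,.1],0)
E
```

```text
pin top (array([ 0.58668392, -0.06974632,  0.10308735]), np.float64(0.0009452984210628302)) [ 0.58634921 -0.06979473  0.102     ] [ 0.58734174 -0.0713212   0.102     ]
scriber (array([0.60643327, 0.02752989, 0.17224876]), np.float64(0.00024295578928008833)) tip end z.175 [0.60454882 0.02110342 0.175     ]
bore (array([0.45817569, 0.32554536, 0.02299077]), np.float64(0.0008814132915809517)) [0.45770514 0.32532948 0.024     ] [0.45865873 0.32614929 0.024     ]
brass side box 361 420 23 27 flange mid px 372.5
block ((22.0, 24.0), (22.0, 22.0), 90.0) [ 0.58761421 -0.06992799  0.072     ]
lens px 452.754545211792 278.59090995788574 14.398658752441406 [ 0.47802692 -0.3097435   0.012     ]
handle [nan nan]
[array([nan, nan, nan]), array([nan, nan, nan])] lens dir [nan nan nan] nan perp lens offset nan
end->lens 0.14500843954460624
t 0.1 tcp [0.2764 0.5597 0.2301] jaw 63.72 w 0.0855 F [-0.8  0.3  0.6] j [ 1.    0.22  1.61 -0.    1.31 -0.11]
 turn [ 6.372e+01 -1.200e-01  6.000e-02]  shift after turn(mm) [ 130.1 -234.7  182.6]
 turn [-1.1628e+02 -7.0000e-02 -1.3000e-01]  shift after turn(mm) [ 130.1  234.7 -182.6]
 shift now(mm) [ 130.3 -267.7 -129.3]<stdin>:15: RuntimeWarning: Mean of empty slice.
  ret = ret.dtype.type(ret / rcount)
```

The heights check out: pin top 0.103 against 0.102 expected, bore top 0.023 against 0.024, scriber tip about 0.172 and in range. I move over the bushing and will squeeze at two angles to centre it.

{"op": "drive_tool", "data": {
  "plan": [
    {"delta_pos": [0.01, -0.0266, -0.013], "angular": [0, 0, 0], "gripper": 1},
    {"delta_pos": [0.01, -0.0266, -0.013], "angular": [0, 0, 0], "gripper": 1},
    {"delta_pos": [0.01, -0.0266, -0.013], "angular": [0, 0, 0], "gripper": 1},
    {"delta_pos": [0.01, -0.0266, -0.013], "angular": [0, 0, 0], "gripper": 1},
    {"delta_pos": [0.01, -0.0266, -0.013], "angular": [0, 0, 0], "gripper": 1},
    {"delta_pos": [0.01, -0.0266, -0.013], "angular": [0, 0, 0], "gripper": 1},
    {"delta_pos": [0.01, -0.0266, -0.013], "angular": [0, 0, 0], "gripper": 1},
    {"delta_pos": [0.01, -0.0266, -0.013], "angular": [0, 0, 0], "gripper": 1},
    {"delta_pos": [0.01, -0.0266, -0.013], "angular": [0, 0, 0], "gripper": 1},
    {"delta_pos": [0.01, -0.0266, -0.013], "angular": [0, 0, 0], "gripper": 1}
  ],
  "force": 20
}}

```text
time_s: 0.93
eef_pos: [0.458, 0.3246, 0.1304]
orientation: [2.471, 1.57, -2.7]
ft_force: [0.6, 0.1, 0.2]
grip_width: 0.0852
```

```bash
python3 - <<'E'
from h import *
go([.458,.3255,.008],0)
t=cv2.imread("pics/top0.png")
hs=cv2.cvtColor(t,cv2.COLOR_BGR2HSV)
for y in(305,312,320,328): print(y,[tuple(hs[y,x]) for x in range(450,466,2)])
E
```

```text
t 0.93 tcp [0.458  0.3246 0.1304] jaw 63.72 w 0.0852 F [0.6 0.1 0.2] j [ 0.49  0.19  1.85  0.    1.11 -0.62]
 turn [ 6.372e+01 -5.000e-02 -1.000e-02]  shift after turn(mm) [122.4   0.9   0. ]
 turn [-1.1628e+02  1.0000e-02 -6.0000e-02]  shift after turn(mm) [122.4  -0.9  -0. ]
 shift now(mm) [122.4   0.3   0.9]
305 [(np.uint8(16), np.uint8(124), np.uint8(165)), (np.uint8(15), np.uint8(129), np.uint8(119)), (np.uint8(14), np.uint8(101), np.uint8(73)), (np.uint8(14), np.uint8(85), np.uint8(69)), (np.uint8(12), np.uint8(94), np.uint8(68)), (np.uint8(16), np.uint8(118), np.uint8(104)), (np.uint8(17), np.uint8(122), np.uint8(161)), (np.uint8(16), np.uint8(117), np.uint8(168))]
312 [(np.uint8(16), np.uint8(119), np.uint8(174)), (np.uint8(16), np.uint8(121), np.uint8(152)), (np.uint8(14), np.uint8(112), np.uint8(84)), (np.uint8(11), np.uint8(80), np.uint8(67)), (np.uint8(11), np.uint8(90), np.uint8(71)), (np.uint8(13), np.uint8(100), np.uint8(74)), (np.uint8(16), np.uint8(124), np.uint8(142)), (np.uint8(17), np.uint8(122), np.uint8(167))]
320 [(np.uint8(17), np.uint8(119), np.uint8(171)), (np.uint8(17), np.uint8(121), np.uint8(167)), (np.uint8(16), np.uint8(125), np.uint8(118)), (np.uint8(12), np.uint8(102), np.uint8(70)), (np.uint8(13), np.uint8(100), np.uint8(64)), (np.uint8(15), np.uint8(81), np.uint8(63)), (np.uint8(13), np.uint8(113), np.uint8(97)), (np.uint8(17), np.uint8(126), np.uint8(158))]
328 [(np.uint8(17), np.uint8(121), np.uint8(175)), (np.uint8(17), np.uint8(118), np.uint8(179)), (np.uint8(16), np.uint8(123), np.uint8(156)), (np.uint8(15), np.uint8(123), np.uint8(85)), (np.uint8(13), np.uint8(104), np.uint8(66)), (np.uint8(11), np.uint8(90), np.uint8(68)), (np.uint8(13), np.uint8(110), np.uint8(67)), (np.uint8(15), np.uint8(120), np.uint8(132))]
```

{"op": "drive_tool", "data": {
  "plan": [
    {"delta_pos": [0.03, 0, 0], "angular": [0, 0, 0], "gripper": 1},
    {"delta_pos": [0.03, 0, 0], "angular": [0, 0, 0], "gripper": 1},
    {"delta_pos": [0.03, 0, 0], "angular": [0, 0, 0], "gripper": 1},
    {"delta_pos": [0.02, 0, 0], "angular": [0, 0, 0], "gripper": 0.5},
    {"delta_pos": [0.012, 0, 0], "angular": [0, 0, 0], "gripper": 0},
    {"delta_pos": [0, 0, 0], "angular": [0, 0, 0], "gripper": -0.3},
    {"delta_pos": [0, 0, 0], "angular": [0, 0, 0], "gripper": -1},
    {"delta_pos": [0, 0, 0], "angular": [0, 0, 0], "gripper": -1},
    {"delta_pos": [0, 0, 0], "angular": [0, 0, 0], "gripper": -1},
    {"delta_pos": [0, 0, 0], "angular": [0, 0, 0], "gripper": -1}
  ],
  "force": 20
}}

```text
time_s: 1.77
eef_pos: [0.4589, 0.3268, 0.011]
orientation: [-0.628, 1.568, 0.484]
ft_force: [0.8, 0.2, -1.4]
grip_width: 0.0244
```

{"op": "drive_tool", "data": {
  "plan": [
    {"delta_pos": [0, 0, 0], "angular": [0, 0, 0], "gripper": 0.2},
    {"delta_pos": [-0.002, 0, 0], "angular": [0, 0, 0], "gripper": 0.2},
    {"delta_pos": [0, 0, 0], "angular": [0, 0, 0], "gripper": 0.2},
    {"delta_pos": [0, 0, 0], "angular": [7, 0, 0], "gripper": 0.2},
    {"delta_pos": [0, 0, 0], "angular": [7, 0, 0], "gripper": 0.2},
    {"delta_pos": [0, 0, 0], "angular": [7, 0, 0], "gripper": 0.2},
    {"delta_pos": [0, 0, 0], "angular": [7, 0, 0], "gripper": 0.2},
    {"delta_pos": [0, 0, 0], "angular": [7, 0, 0], "gripper": 0.2},
    {"delta_pos": [0, 0, 0], "angular": [7, 0, 0], "gripper": 0.2},
    {"delta_pos": [0, 0, 0], "angular": [7, 0, 0], "gripper": 0.2}
  ]
}}

```text
time_s: 2.6
eef_pos: [0.4579, 0.3261, 0.0116]
orientation: [0.228, 1.57, 0.479]
ft_force: [-0.1, 0.3, -0.0]
grip_width: 0.0514
```

{"op": "drive_tool", "data": {
  "plan": [
    {"delta_pos": [0, 0, 0], "angular": [7, 0, 0], "gripper": 0.2},
    {"delta_pos": [0, 0, 0], "angular": [7, 0, 0], "gripper": 0.2},
    {"delta_pos": [0, 0, 0], "angular": [0.7, 0, 0], "gripper": 0.2},
    {"delta_pos": [0, 0, 0], "angular": [0, 0, 0], "gripper": 0.2}
  ]
}}

```text
time_s: 2.93
eef_pos: [0.4578, 0.3261, 0.0115]
orientation: [0.463, 1.57, 0.465]
ft_force: [0.5, -0.5, -0.4]
grip_width: 0.0509
```

```bash
python3 - <<'E'
from h import *
go([.458,.3255,.008],0)
E
```

```text
t 2.93 tcp [0.4578 0.3261 0.0115] jaw 0.15 w 0.0509 F [ 0.5 -0.5 -0.4] j [ 0.49  0.37  1.89 -0.    0.88  0.49]
 turn [ 0.15  0.02 -0.01]  shift after turn(mm) [ 3.5 -0.6  0.2]
 turn [-1.7985e+02  1.0000e-02  3.0000e-02]  shift after turn(mm) [ 3.5  0.6 -0.2]
 shift now(mm) [ 3.5 -0.6  0.2]
```

{"op": "drive_tool", "data": {
  "plan": [
    {"delta_pos": [0.0015, 0, 0], "angular": [0, 0, 0], "gripper": -0.2},
    {"delta_pos": [0, 0, 0], "angular": [0, 0, 0], "gripper": -1},
    {"delta_pos": [0, 0, 0], "angular": [0, 0, 0], "gripper": -1},
    {"delta_pos": [0, 0, 0], "angular": [0, 0, 0], "gripper": -1},
    {"delta_pos": [0, 0, 0], "angular": [0, 0, 0], "gripper": -1},
    {"delta_pos": [0, 0, 0], "angular": [0, 0, 0], "gripper": -1},
    {"delta_pos": [-0.005, 0, 0], "angular": [0, 0, 0], "gripper": -1},
    {"delta_pos": [-0.02, 0, 0], "angular": [0, 0, 0], "gripper": -1},
    {"delta_pos": [-0.03, 0, 0], "angular": [0, 0, 0], "gripper": -1},
    {"delta_pos": [-0.03, 0, 0], "angular": [0, 0, 0], "gripper": -1}
  ],
  "force": 30
}}

```text
time_s: 3.77
eef_pos: [0.4561, 0.3252, 0.0942]
orientation: [-2.68, 1.567, -2.679]
ft_force: [0.6, 1.0, -0.6]
grip_width: 0.0253
```

```bash
python3 - <<'E'
from h import *
go([.587,-.070,.2],0)
s=grab("side");t=grab("top")
P=robot.sense()["eef_pos"]
us=proj("side",P).astype(int);ut=proj("top",P).astype(int);print(us,ut)
def c(im,u,r): x=int(np.clip(u[0]-r,0,640-2*r));y=int(np.clip(u[1]-r,0,480-2*r));print(x,y);return crop(im,x,y,2*r,2*r,400,400)
cv2.imwrite("pics/g1.png",np.hstack([c(s,us,40),c(t,ut,40)]))
cv2.imwrite("pics/s_g1.png",s)
E
```

```text
t 3.77 tcp [0.4561 0.3252 0.0942] jaw 0.01 w 0.0253 F [ 0.6  1.  -0.6] j [0.49 0.24 1.86 0.   1.04 0.49]
 turn [ 0.01 -0.21  0.1 ]  shift after turn(mm) [-105.8 -395.2  130.9]
 turn [-1.7999e+02 -1.6000e-01 -3.2000e-01]  shift after turn(mm) [-105.8  395.2 -130.9]
 shift now(mm) [-105.6 -395.4  130.4]
[374 396] [162 288]
334 356
122 248
```

View pics/g1.png

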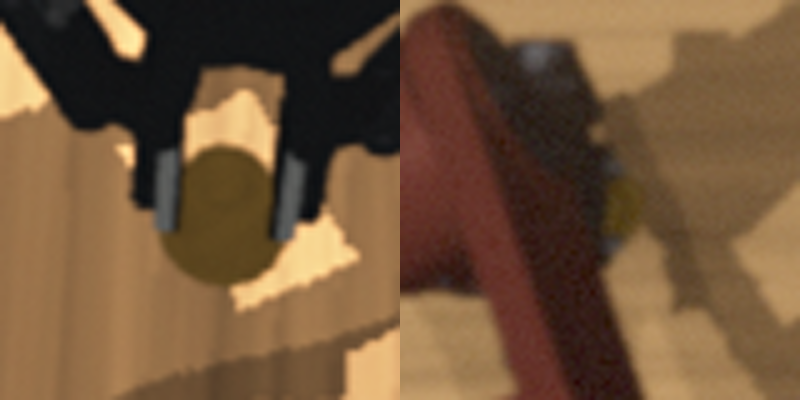

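The bushing is held upright between the pads (side crop, flange centre about (220,225)). I route around the height gauge: first along -y at x of about 0.456, then +x.

{"op": "drive_tool", "data": {
  "plan": [
    {"delta_pos": [-0.01, -0.02, 0], "angular": [0, 0, 0], "gripper": -1},
    {"delta_pos": [-0.01, -0.03, 0], "angular": [0, 0, 0], "gripper": -1},
    {"delta_pos": [-0.01, -0.035, 0], "angular": [0, 0, 0], "gripper": -1},
    {"delta_pos": [-0.01, -0.035, 0], "angular": [0, 0, 0], "gripper": -1},
    {"delta_pos": [-0.01, -0.035, 0], "angular": [0, 0, 0], "gripper": -1},
    {"delta_pos": [-0.006, -0.035, 0], "angular": [0, 0, 0], "gripper": -1},
    {"delta_pos": [0, -0.035, 0], "angular": [0, 0, 0], "gripper": -1},
    {"delta_pos": [0, -0.035, 0], "angular": [0, 0, 0], "gripper": -1},
    {"delta_pos": [0, -0.035, 0], "angular": [0, 0, 0], "gripper": -1},
    {"delta_pos": [0, -0.035, 0], "angular": [0, 0, 0], "gripper": -1}
  ]
}}

```text
time_s: 4.7
eef_pos: [0.4568, -0.0054, 0.1501]
orientation: [2.88, 1.57, 2.881]
ft_force: [0.4, 1.0, -0.7]
grip_width: 0.0252
```

{"op": "drive_tool", "data": {
  "plan": [
    {"delta_pos": [0, -0.035, 0.005], "angular": [0, 0, 0], "gripper": -1},
    {"delta_pos": [0, -0.03, 0.02], "angular": [0, 0, 0], "gripper": -1},
    {"delta_pos": [0, 0, 0.025], "angular": [0, 0, 0], "gripper": -1},
    {"delta_pos": [0, 0, 0.03], "angular": [0, 0, 0], "gripper": -1},
    {"delta_pos": [0, 0, 0.03], "angular": [0, 0, 0], "gripper": -1},
    {"delta_pos": [0, 0, 0.015], "angular": [0, 0, 0], "gripper": -1},
    {"delta_pos": [0, 0, 0.005], "angular": [0, 0, 0], "gripper": -1},
    {"delta_pos": [0, 0, 0], "angular": [0, 0, 0], "gripper": -1},
    {"delta_pos": [0, 0, 0], "angular": [0, 0, 0], "gripper": -1}
  ]
}}

```text
time_s: 5.45
eef_pos: [0.5863, -0.0686, 0.1497]
orientation: [2.955, 1.568, 2.956]
ft_force: [-0.8, -0.0, -0.8]
grip_width: 0.0247
```

```bash
python3 - <<'E'
from h import *
go([.587,-.070,.128],0)
s=grab("side");t=grab("top")
a=crop(s,270,170,80,80,400,400);b=crop(t,310,180,80,80,400,400)
f=lambda i:(255*(i/255.)**.5).astype(np.uint8)
cv2.imwrite("pics/hov.png",f(np.hstack([a,b])));cv2.imwrite("pics/s_hov.png",s)
E
```

```text
t 5.45 tcp [ 0.5863 -0.0686  0.1497] jaw 0.03 w 0.0247 F [-0.8 -0.  -0.8] j [-0.24  0.23  1.76 -0.    1.15 -0.24]
 turn [ 0.03 -0.17 -0.03]  shift after turn(mm) [21.7 -1.4  0.7]
 turn [-1.7997e+02  5.0000e-02 -2.7000e-01]  shift after turn(mm) [21.7  1.4 -0.7]
 shift now(mm) [21.6 -1.4  0.8]
```

View pics/hov.png

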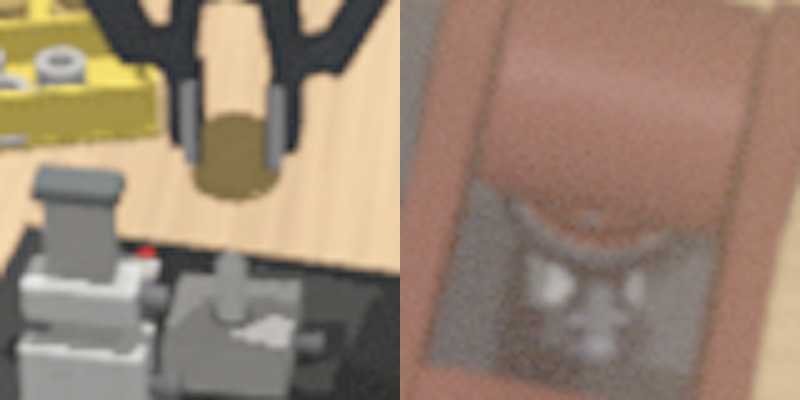

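Side crop: the bushing's flange is at about column 317, above the pin at column 316.4, and looks upright. Top is blocked by the arm. I check it numerically.

```bash
python3 - <<'E'
from h import *
s=cv2.imread("pics/s_hov.png"); hs=cv2.cvtColor(s,cv2.COLOR_BGR2HSV)
m=cv2.inRange(hs,np.array((20,150,20)),np.array((40,255,140)))[185:215,300:335]
n,l,st,c=cv2.connectedComponentsWithStats(m); i=1+st[1:,4].argmax(); print(st[i]+[300,185,0,0,0])
for y in range(30):
    xs=np.where(l[y]==i)[0]
    if len(xs): print(y+185,xs[0]+300,xs[-1]+300,end=" | ")
print()
def ext(C):
    a=np.linspace(0,2*np.pi,60);pts=[]
    for z,r in((0,.018),(.004,.018),(.004,.013),(.024,.013)):
        pts+= [proj("side",[C[0]+r*np.cos(q),C[1]+r*np.sin(q),C[2]+z]) for q in a]
    p=np.array(pts);return p.min(0).round(1),p.max(0).round(1)
for C in([.5863,-.0686,.1397],[.5863,-.0686,.1417],[.5863,-.0666,.1397],[.5883,-.0686,.1397]): print(C,*ext(C))
# pin check in first image
g=cv2.imread("pics/side0.png")[214:236,306:328].copy();g=cv2.cvtColor(g,cv2.COLOR_BGR2GRAY)
for r in range(5,14): print(r+214,g[r].tolist())
for X in([.587,-.07,.102],[.587,-.07,.09]): print(proj("side",X))
E
```

```text
[300 187   2  10  16]
187 300 300 | 188 300 300 | 189 300 300 | 190 300 301 | 191 300 301 | 192 300 301 | 193 300 301 | 194 300 301 | 195 300 300 | 196 300 301 | 
[0.5863, -0.0686, 0.1397] [307.2 191.5] [325.8 210.8]
[0.5863, -0.0686, 0.1417] [307.2 190.6] [325.8 210. ]
[0.5863, -0.0666, 0.1397] [307.1 192. ] [325.7 211.4]
[0.5883, -0.0686, 0.1397] [306.2 191.4] [324.8 210.8]
219 [38, 45, 61, 69, 71, 82, 94, 99, 106, 142, 162, 143, 135, 144, 145, 149, 155, 157, 152, 145, 145, 150]
220 [23, 23, 25, 24, 26, 28, 31, 48, 124, 179, 188, 150, 98, 83, 88, 94, 107, 115, 118, 123, 134, 147]
221 [24, 22, 23, 24, 22, 22, 25, 61, 127, 168, 178, 154, 99, 48, 32, 37, 46, 54, 59, 64, 75, 85]
222 [23, 23, 22, 22, 23, 23, 42, 89, 125, 144, 152, 146, 119, 68, 24, 22, 22, 24, 24, 26, 26, 28]
223 [24, 25, 24, 24, 21, 20, 35, 83, 120, 136, 141, 140, 123, 75, 27, 23, 22, 23, 22, 22, 21, 22]
224 [51, 61, 56, 54, 46, 39, 43, 65, 97, 107, 108, 108, 92, 58, 25, 20, 19, 20, 21, 20, 21, 20]
225 [102, 134, 134, 132, 130, 130, 128, 102, 79, 79, 83, 86, 80, 64, 55, 46, 40, 38, 41, 38, 32, 33]
226 [131, 156, 156, 154, 154, 154, 146, 110, 74, 73, 79, 85, 90, 115, 133, 133, 130, 129, 138, 126, 104, 106]
227 [150, 157, 154, 152, 153, 154, 149, 114, 75, 76, 83, 85, 94, 131, 155, 157, 154, 154, 157, 152, 144, 146]
[316.39536064 220.89639471]
[316.43593088 225.7640614 ]
```

```bash
python3 - <<'E'
from h import *
s=cv2.imread("pics/s_hov.png"); hs=cv2.cvtColor(s,cv2.COLOR_BGR2HSV)
for y in range(186,214,2): print(y,[(int(a),int(b),int(c)) for a,b,c in hs[y,304:330:1]] if y in(200,206) else hs[y,304:330,2].tolist())
E
```

```text
186 [12, 18, 29, 45, 47, 28, 51, 166, 215, 217, 215, 218, 222, 222, 221, 216, 210, 211, 201, 134, 35, 20, 17, 15, 13, 15]
188 [19, 23, 51, 68, 54, 27, 51, 166, 214, 215, 216, 220, 222, 223, 221, 217, 212, 212, 175, 92, 59, 66, 45, 21, 14, 20]
190 [19, 22, 52, 68, 55, 26, 51, 165, 214, 215, 218, 222, 222, 223, 222, 217, 211, 213, 174, 91, 61, 67, 50, 22, 13, 17]
192 [19, 18, 49, 69, 54, 24, 38, 155, 191, 173, 158, 145, 135, 136, 144, 148, 174, 202, 173, 91, 62, 68, 50, 21, 13, 19]
194 [19, 18, 49, 68, 54, 28, 26, 73, 84, 69, 68, 69, 70, 71, 69, 68, 69, 73, 62, 52, 60, 68, 51, 20, 16, 19]
196 [23, 17, 49, 68, 54, 29, 46, 67, 68, 68, 68, 71, 71, 72, 70, 69, 70, 70, 56, 47, 61, 68, 50, 22, 15, 29]
198 [69, 26, 48, 68, 57, 34, 46, 67, 69, 71, 69, 70, 70, 71, 72, 72, 71, 69, 53, 45, 61, 69, 49, 22, 13, 51]
200 [(15, 131, 195), (15, 128, 195), (15, 112, 150), (17, 24, 75), (90, 9, 59), (30, 7, 36), (18, 159, 45), (18, 174, 66), (19, 175, 67), (19, 173, 68), (19, 175, 70), (19, 176, 71), (19, 175, 73), (19, 176, 71), (18, 174, 72), (19, 176, 71), (19, 176, 68), (19, 182, 66), (18, 162, 52), 
[... 431 characters left out ...]
, (19, 182, 66), (19, 176, 68), (19, 176, 68), (19, 174, 69), (19, 174, 69), (19, 170, 69), (19, 175, 70), (18, 174, 72), (19, 175, 70), (19, 170, 69), (19, 173, 68), (19, 173, 68), (19, 179, 67), (19, 176, 68), (18, 171, 76), (16, 147, 130), (16, 135, 187), (16, 131, 204), (15, 130, 202), (16, 130, 204)]
208 [216, 208, 203, 204, 197, 160, 108, 81, 73, 67, 66, 65, 66, 67, 67, 71, 95, 105, 96, 119, 175, 207, 209, 202, 200, 205]
210 [217, 210, 206, 205, 207, 211, 214, 211, 201, 179, 164, 166, 152, 132, 143, 170, 182, 186, 200, 211, 217, 214, 205, 201, 201, 208]
212 [214, 209, 205, 204, 206, 210, 214, 217, 218, 217, 220, 222, 217, 209, 207, 207, 207, 206, 207, 212, 214, 209, 202, 199, 202, 209]
```

Measured and predicted silhouettes agree to about 0.5 mm. I shift +x by 1.2 mm and -y by 1.6 mm, then go down to just above the pin, then on gently.

{"op": "drive_tool", "data": {
  "plan": [
    {"delta_pos": [0.01, -0.0016, 0.0012], "angular": [0, 0, 0], "gripper": -1},
    {"delta_pos": [0.012, 0, 0], "angular": [0, 0, 0], "gripper": -1},
    {"delta_pos": [0.01, 0, 0], "angular": [0, 0, 0], "gripper": -1},
    {"delta_pos": [0.003, 0, 0], "angular": [0, 0, 0], "gripper": -1},
    {"delta_pos": [0.002, 0, 0], "angular": [0, 0, 0], "gripper": -1},
    {"delta_pos": [0.002, 0, 0], "angular": [0, 0, 0], "gripper": -1},
    {"delta_pos": [0.002, 0, 0], "angular": [0, 0, 0], "gripper": -1},
    {"delta_pos": [0, 0, 0], "angular": [0, 0, 0], "gripper": -1}
  ]
}}

```text
time_s: 6.22
eef_pos: [0.5891, -0.0706, 0.1097]
orientation: [-0.461, 1.571, -0.461]
ft_force: [-0.4, 0.9, -1.9]
grip_width: 0.0246
```

{"op": "drive_tool", "data": {
  "plan": [
    {"delta_pos": [0.002, 0, 0], "angular": [0, 0, 0], "gripper": -1},
    {"delta_pos": [0.002, 0, 0], "angular": [0, 0, 0], "gripper": -1},
    {"delta_pos": [0, 0, 0], "angular": [0, 0, 0], "gripper": -1}
  ]
}}

```text
time_s: 6.47
eef_pos: [0.5889, -0.0705, 0.1056]
orientation: [3.051, 1.571, 3.052]
ft_force: [-0.2, 0.7, -1.5]
grip_width: 0.0251
```

No resistance, and the flange is already below the pin's taper. Continue.

{"op": "drive_tool", "data": {
  "plan": [
    {"delta_pos": [0.003, 0, 0], "angular": [0, 0, 0], "gripper": -1},
    {"delta_pos": [0.003, 0, 0], "angular": [0, 0, 0], "gripper": -1},
    {"delta_pos": [0.003, 0, 0], "angular": [0, 0, 0], "gripper": -1},
    {"delta_pos": [0.003, 0, 0], "angular": [0, 0, 0], "gripper": -1}
  ]
}}

```text
time_s: 6.8
eef_pos: [0.5889, -0.0705, 0.0934]
orientation: [2.988, 1.571, 2.988]
ft_force: [-1.4, 0.6, -0.7]
grip_width: 0.0249
```

{"op": "drive_tool", "data": {
  "plan": [
    {"delta_pos": [0.002, 0, 0], "angular": [0, 0, 0], "gripper": -1},
    {"delta_pos": [0.002, 0, 0], "angular": [0, 0, 0], "gripper": -1},
    {"delta_pos": [0.002, 0, 0], "angular": [0, 0, 0], "gripper": -1},
    {"delta_pos": [0.002, 0, 0], "angular": [0, 0, 0], "gripper": -1}
  ]
}}

```text
time_s: 7.13
eef_pos: [0.589, -0.0706, 0.0856]
orientation: [-0.342, 1.571, -0.342]
ft_force: [0.7, -0.4, -0.2]
grip_width: 0.025
```

{"op": "drive_tool", "data": {
  "plan": [
    {"delta_pos": [0.001, 0, 0], "angular": [0, 0, 0], "gripper": -1},
    {"delta_pos": [0.001, 0, 0], "angular": [0, 0, 0], "gripper": -1},
    {"delta_pos": [0.0005, 0, 0], "angular": [0, 0, 0], "gripper": -1},
    {"delta_pos": [0, 0, 0], "angular": [0, 0, 0], "gripper": -1}
  ]
}}

```text
time_s: 7.47
eef_pos: [0.589, -0.0705, 0.0832]
orientation: [3.02, 1.571, 3.02]
ft_force: [0.8, 0.2, -0.9]
grip_width: 0.0248
```

{"op": "drive_tool", "data": {
  "plan": [
    {"delta_pos": [0.0005, 0, 0], "angular": [0, 0, 0], "gripper": -1},
    {"delta_pos": [0.0005, 0, 0], "angular": [0, 0, 0], "gripper": -1},
    {"delta_pos": [0, 0, 0], "angular": [0, 0, 0], "gripper": -1}
  ]
}}

```text
time_s: 7.72
eef_pos: [0.589, -0.0705, 0.0823]
orientation: [-0.421, 1.571, -0.42]
ft_force: [0.9, -1.1, -1.0]
grip_width: 0.025
```

{"op": "drive_tool", "data": {
  "plan": [
    {"delta_pos": [0, 0, 0], "angular": [0, 0, 0], "gripper": -0.1},
    {"delta_pos": [0, 0, 0], "angular": [0, 0, 0], "gripper": 0.1},
    {"delta_pos": [0, 0, 0], "angular": [0, 0, 0], "gripper": 0.2},
    {"delta_pos": [0, 0, 0], "angular": [0, 0, 0], "gripper": 0.2},
    {"delta_pos": [-0.02, 0, 0], "angular": [0, 0, 0], "gripper": 0.2},
    {"delta_pos": [-0.03, 0, 0], "angular": [0, 0, 0], "gripper": 0.2},
    {"delta_pos": [-0.03, 0, 0], "angular": [0, 0, 0], "gripper": 0.2},
    {"delta_pos": [0, 0, -0.03], "angular": [0, 0, 0], "gripper": 1},
    {"delta_pos": [0, -0.02, -0.03], "angular": [0, 0, 0], "gripper": 1},
    {"delta_pos": [0, -0.03, -0.03], "angular": [0, 0, 0], "gripper": 1}
  ]
}}

```text
time_s: 8.55
eef_pos: [0.4993, -0.1189, 0.1634]
orientation: [-0.04, 1.569, -0.036]
ft_force: [-0.4, -1.5, 0.1]
grip_width: 0.0841
```

{"op": "drive_tool", "data": {
  "plan": [
    {"delta_pos": [0, -0.03, -0.03], "angular": [-7, 0, 0], "gripper": 1},
    {"delta_pos": [0, -0.03, 0], "angular": [-7, 0, 0], "gripper": 1},
    {"delta_pos": [0, -0.03, 0], "angular": [-7, 0, 0], "gripper": 1}
  ]
}}

```text
time_s: 8.8
eef_pos: [0.4803, -0.2065, 0.1619]
orientation: [2.304, 1.569, 2.666]
ft_force: [0.7, -0.3, 0.0]
grip_width: 0.0854
```

```bash
python3 - <<'E'
from h import *
s=grab("side");t=grab("top")
cv2.imwrite("pics/s2.png",s);cv2.imwrite("pics/t2.png",t)
cv2.imwrite("pics/seat.png",np.hstack([crop(s,290,200,60,60,400,400),crop(t,290,190,80,80,400,400)]))
t=cv2.imread("pics/top0.png")
v=cv2.cvtColor(t,cv2.COLOR_BGR2GRAY).astype(float)
pts=[]
for y in range(308,330):
    w=np.clip(120-v[y,448:472],0,None); pts.append((y,(w*np.arange(448,472)).sum()/w.sum()))
k=np.polyfit(*np.array(pts).T,1);print("handle",k)
lc=onz("top",452.75,278.6,.012)
P=[onz("top",np.polyval(k,yy),yy,.014) for yy in(308,329)];d=P[0]-P[1];d/=np.linalg.norm(d);print(P,"lens dir",d,np.degrees(np.arctan2(d[1],d[0])),"perp",np.cross(d,lc-P[1])[2])
g=lc-.065*d; a=np.degrees(np.arctan2(d[1],d[0]))+90
print("grip",g,proj("top",g),proj("side",g)); go([g[0],g[1],.1],a)
E
```

```text
handle [1.39194093e-01 4.13713841e+02]
[array([ 0.41162573, -0.31532967,  0.014     ]), array([ 0.36472377, -0.31998789,  0.014     ])] lens dir [0.99510415 0.09883183 0.        ] 5.671906014352901 perp -0.0009906551195864102
grip [ 0.4133247  -0.31615647  0.012     ] [456.73766547 307.23808384] [398.74523063 196.59316994]
t 8.9 tcp [ 0.4837 -0.2102  0.1635] jaw 20.3 w 0.085 F [0.5 0.5 0.4] j [-0.54  0.08  1.91 -0.    1.15 -0.9 ]
 turn [-7.537e+01 -7.000e-02  2.600e-01]  shift after turn(mm) [ 63.5  80.5 -98.4]
 turn [1.0463e+02 2.8000e-01 8.0000e-02]  shift after turn(mm) [ 63.5 -80.5  98.4]
 shift now(mm) [  63.6  -74.7 -102.9]
```

View pics/seat.png

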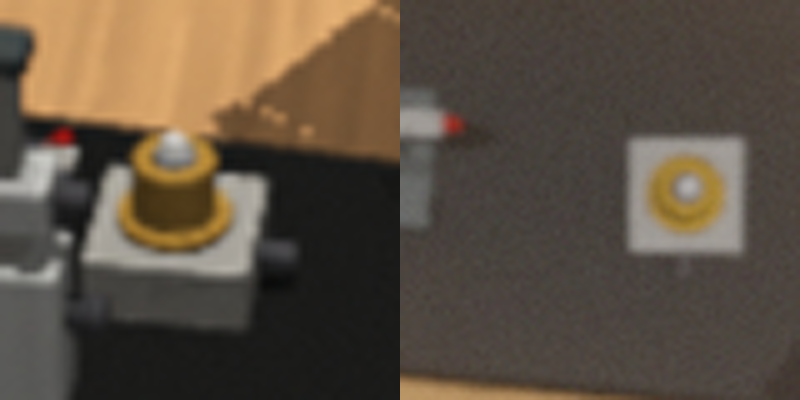

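The seat crop shows the bushing flat on the block with the pin tip standing out of its bore (side (174,150), top (686,187)): home and released. Next I refine the scriber tip height, then turn for the magnifier.

```bash
python3 - <<'E'
from h import *
t=cv2.imread("pics/t2.png").astype(int);s=cv2.imread("pics/s2.png").astype(int)
red=lambda i:i[...,2]-(i[...,0]+i[...,1])//2
print("side");print(red(s)[215:226,293:306]);print("top");print(red(t)[209:221,294:309])
for u in (299,301,303,304.5):
    print(u,[(z,proj("side",onz("top",u,214.8,z)).round(1).tolist()) for z in(.160,.165,.170,.175)])
E
```

```text
side
[[ 61  80  79  79  80  78  77  78  78  80  78  77  77]
 [ 49  69  77  81  80  79  78  79  79  79  77  77  76]
 [ 22  36  44  51  53  51  55  63  69  70  71  75  77]
 [  2   4   5   6   8  13  21  29  34  35  40  46  48]
 [  1   1  -1  -3   8  46  83  62  10   3   4   6   9]
 [  3   1  -1   7  50 107 137 104  26  -1  -1  -1   0]
 [  3   1   2  21  44  70  89  65  17   1   0   0   0]
 [  3   1   2   9  13  15  19  12   5   0   1   0   2]
 [  2   2   2   4   3   6   9   9   5   1   0   1   0]
 [  4   3   3   3   3   5   8   9   4   0   0   1   0]
 [  2   3   3   3   3   4   5   5   2   0   1   1   2]]
top
[[  0   1   4   5   9  11  10  10  12  10   9  10   7   8   8]
 [  4   1   4   5   9   9   9   9   8  10  11  11   8   9   8]
 [  3   2   6   9  10  13  10   9   9   8  10  12  10   5   9]
 [  6   4   6  12  19  29  30  24  14  12  12  10   9   6   9]
 [  7   7   8  16  35  63  73  56  32  16  12   9  10   9  11]
 [  8   7   8  18  48  82 103  90  56  24  12   9   9  11   8]
 [  8   8   8  16  40  79 101  89  59  26  14  11  12  12  10]
 [  6   7   7  13  26  49  61  51  34  16   9  13  11  10   8]
 [  8   6   6   9  17  23  25  22  15  13  14   8  12  10  11]
 [  6   4   5  10  11  15  12  10  14  12  12  10  14  10  10]
 [  2   4   5   8  10   7  10  11  12  10   9  10  10  11  11]
 [  0   1   3   5   7  11   9   9   9  11   7  10  10   8  10]]
299 [(0.16, [298.2, 226.9]), (0.165, [298.6, 224.6]), (0.17, [298.9, 222.3]), (0.175, [299.3, 219.9])]
301 [(0.16, [298.6, 225.6]), (0.165, [298.9, 223.2]), (0.17, [299.3, 220.9]), (0.175, [299.7, 218.5])]
303 [(0.16, [298.9, 224.2]), (0.165, [299.3, 221.9]), (0.17, [299.6, 219.6]), (0.175, [300.0, 217.2])]
304.5 [(0.16, [299.2, 223.2]), (0.165, [299.6, 220.9]), (0.17, [299.9, 218.6]), (0.175, [300.3, 216.2])]
```

{"op": "drive_tool", "data": {
  "plan": [
    {"delta_pos": [0, -0.007, -0.01], "angular": [-7, 0, 0], "gripper": 1},
    {"delta_pos": [0, 0, 0], "angular": [-7, 0, 0], "gripper": 1},
    {"delta_pos": [0, 0, 0], "angular": [-7, 0, 0], "gripper": 1},
    {"delta_pos": [0, 0, 0], "angular": [-7, 0, 0], "gripper": 1},
    {"delta_pos": [0, 0, 0], "angular": [-7, 0, 0], "gripper": 1},
    {"delta_pos": [0, 0, 0], "angular": [-7, 0, 0], "gripper": 1},
    {"delta_pos": [0, 0, 0], "angular": [-7, 0, 0], "gripper": 1},
    {"delta_pos": [0, 0, 0], "angular": [-7, 0, 0], "gripper": 1},
    {"delta_pos": [0, 0, 0], "angular": [-7, 0, 0], "gripper": 1},
    {"delta_pos": [0, 0, 0], "angular": [-7, 0, 0], "gripper": 1}
  ]
}}

```text
time_s: 9.73
eef_pos: [0.4761, -0.2154, 0.1624]
orientation: [0.168, 1.57, 1.751]
ft_force: [0.3, 0.2, 0.1]
grip_width: 0.0854
```

{"op": "drive_tool", "data": {
  "plan": [
    {"delta_pos": [0, 0, 0], "angular": [-5.4, 0, 0], "gripper": 1},
    {"delta_pos": [0, 0, 0], "angular": [0, 0, 0], "gripper": 1}
  ]
}}

```text
time_s: 9.9
eef_pos: [0.4761, -0.2155, 0.1624]
orientation: [0.056, 1.57, 1.73]
ft_force: [0.2, 0.6, 0.5]
grip_width: 0.0851
```

```bash
python3 - <<'E'
from h import *
go([.4135,-.3155,.1],95.7)
E
```

```text
t 9.9 tcp [ 0.4761 -0.2155  0.1624] jaw 95.88 w 0.0851 F [0.2 0.6 0.5] j [-0.56  0.07  1.91  0.    1.16 -2.23]
 turn [ 0.18  0.02 -0.  ]  shift after turn(mm) [ 62.4  72.2 -93.3]
 turn [-1.7982e+02  0.0000e+00  3.0000e-02]  shift after turn(mm) [ 62.4 -72.2  93.3]
 shift now(mm) [ 62.4  72.5 -93. ]
```

Top and side together put the top face of the red tip at about 0.1727. Its underside is a few mm lower, so I aim the rim underside at 0.1685. Now down to the handle.

{"op": "drive_tool", "data": {
  "plan": [
    {"delta_pos": [0.012, 0.0145, -0.0186], "angular": [0, 0, 0], "gripper": 1},
    {"delta_pos": [0.012, 0.0145, -0.0186], "angular": [0, 0, 0], "gripper": 1},
    {"delta_pos": [0.012, 0.0145, -0.0186], "angular": [0, 0, 0], "gripper": 1},
    {"delta_pos": [0.012, 0.0145, -0.0186], "angular": [0, 0, 0], "gripper": 1},
    {"delta_pos": [0.014, 0.0145, -0.0186], "angular": [0, 0, 0], "gripper": 1},
    {"delta_pos": [0.03, 0, 0], "angular": [0, 0, 0], "gripper": 1},
    {"delta_pos": [0, 0, 0], "angular": [0, 0, 0], "gripper": 1}
  ]
}}

```text
time_s: 10.48
eef_pos: [0.4097, -0.3138, 0.0656]
orientation: [0.669, 1.561, 2.336]
ft_force: [-0.8, 1.6, -1.9]
grip_width: 0.0857
```

```bash
python3 - <<'E'
from h import *
go([.4135,-.3155,.004],95.7)
s=grab("side");x,y=355,150
cv2.imwrite("pics/pre.png",crop(s,345,140,110,82,800,600))
P=robot.sense()["eef_pos"];print(proj("side",[P[0],P[1],.016]))
E
```

```text
t 10.48 tcp [ 0.4097 -0.3138  0.0656] jaw 95.51 w 0.0857 F [-0.8  1.6 -1.9] j [-0.79  0.2   1.98  0.    0.97 -2.46]
 turn [-0.19  0.44 -0.34]  shift after turn(mm) [61.6 -3.6 -2.1]
 turn [179.81  -0.54  -0.68]  shift after turn(mm) [61.6  3.6  2.1]
 shift now(mm) [61.6 -4.  -2.6]
[399.96756051 195.80239862]
```

View pics/pre.png

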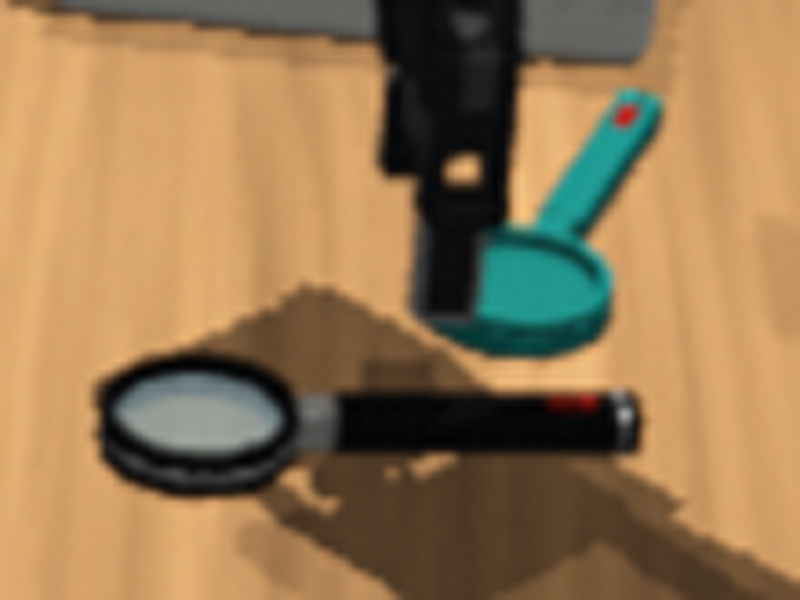

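The crop shows the gripper over the handle, square across it. The turquoise decoy is close to the far finger, so I descend with the fingers half open.

{"op": "drive_tool", "data": {
  "plan": [
    {"delta_pos": [0, 0, 0], "angular": [0, 0, 0], "gripper": 0},
    {"delta_pos": [0, 0, 0], "angular": [0, 0, 0], "gripper": 0},
    {"delta_pos": [0, 0, 0], "angular": [0, 0, 0], "gripper": 0}
  ]
}}

```text
time_s: 10.78
eef_pos: [0.4148, -0.3165, 0.0722]
orientation: [-2.422, 1.568, -0.749]
ft_force: [0.5, -0.1, 0.5]
grip_width: 0.0514
```

```bash
python3 - <<'E'
from h import *
go([.4135,-.3155,.004],95.7)
E
```

```text
t 10.78 tcp [ 0.4148 -0.3165  0.0722] jaw 95.85 w 0.0514 F [ 0.5 -0.1  0.5] j [-0.79  0.2   1.97  0.    0.97 -2.46]
 turn [ 0.15 -0.14  0.12]  shift after turn(mm) [68.2  1.2  1.2]
 turn [-179.85   -0.19   -0.22]  shift after turn(mm) [68.2 -1.2 -1.2]
 shift now(mm) [68.2  1.3  1.3]
```

{"op": "drive_tool", "data": {
  "plan": [
    {"delta_pos": [0.015, 0.0012, 0.0012], "angular": [0, 0, 0], "gripper": 0},
    {"delta_pos": [0.02, 0, 0], "angular": [0, 0, 0], "gripper": 0},
    {"delta_pos": [0.02, 0, 0], "angular": [0, 0, 0], "gripper": 0},
    {"delta_pos": [0.01, 0, 0], "angular": [0, 0, 0], "gripper": 0},
    {"delta_pos": [0.002, 0, 0], "angular": [0, 0, 0], "gripper": 0},
    {"delta_pos": [0, 0, 0], "angular": [0, 0, 0], "gripper": -0.5},
    {"delta_pos": [0, 0, 0], "angular": [0, 0, 0], "gripper": -1},
    {"delta_pos": [0, 0, 0], "angular": [0, 0, 0], "gripper": -1},
    {"delta_pos": [0, 0, 0], "angular": [0, 0, 0], "gripper": -1},
    {"delta_pos": [0, 0, 0], "angular": [0, 0, 0], "gripper": -1}
  ],
  "force": 60
}}

```text
time_s: 11.62
eef_pos: [0.4131, -0.316, 0.0048]
orientation: [-2.402, 1.568, -0.73]
ft_force: [0.1, 0.8, 3.9]
grip_width: 0.0165
```

```bash
python3 - <<'E'
from h import *
go([.4135,-.3155,.004],95.7)
E
```

```text
t 11.62 tcp [ 0.4131 -0.316   0.0048] jaw 95.82 w 0.0165 F [0.1 0.8 3.9] j [-0.79  0.31  1.99  0.    0.84 -2.46]
 turn [ 0.12 -0.13  0.11]  shift after turn(mm) [ 0.8 -0.4  0.5]
 turn [-179.88   -0.18   -0.2 ]  shift after turn(mm) [ 0.8  0.4 -0.5]
 shift now(mm) [ 0.8 -0.4  0.5]
```

{"op": "drive_tool", "data": {
  "plan": [
    {"delta_pos": [-0.005, 0, 0], "angular": [0, 0, 0], "gripper": -1},
    {"delta_pos": [-0.015, 0, 0], "angular": [0, 0, 0], "gripper": -1},
    {"delta_pos": [-0.025, 0, 0], "angular": [0, 0, 0], "gripper": -1},
    {"delta_pos": [-0.025, 0, 0], "angular": [0, 0, 0], "gripper": -1},
    {"delta_pos": [-0.025, 0, 0], "angular": [0, 0, 0], "gripper": -1},
    {"delta_pos": [-0.025, 0, 0], "angular": [0, 0, 0], "gripper": -1},
    {"delta_pos": [-0.025, 0, 0], "angular": [0, 0, 0], "gripper": -1},
    {"delta_pos": [-0.015, 0, 0], "angular": [0, 0, 0], "gripper": -1},
    {"delta_pos": [-0.0085, 0, 0], "angular": [0, 0, 0], "gripper": -1},
    {"delta_pos": [0, 0, 0], "angular": [0, 0, 0], "gripper": -1}
  ]
}}

```text
time_s: 12.45
eef_pos: [0.4129, -0.316, 0.1742]
orientation: [-2.474, 1.566, -0.801]
ft_force: [0.6, 0.2, -1.7]
grip_width: 0.0163
```

{"op": "drive_tool", "data": {
  "plan": [
    {"delta_pos": [0, -0.006, 0.01], "angular": [0, 0, 0], "gripper": -1},
    {"delta_pos": [0, -0.012, 0.02], "angular": [0, 0, 0], "gripper": -1},
    {"delta_pos": [0, -0.015, 0.025], "angular": [0, 0, 0], "gripper": -1},
    {"delta_pos": [0, -0.015, 0.025], "angular": [0, 0, 0], "gripper": -1},
    {"delta_pos": [0, -0.015, 0.025], "angular": [0, 0, 0], "gripper": -1},
    {"delta_pos": [0, -0.015, 0.025], "angular": [0, 0, 0], "gripper": -1},
    {"delta_pos": [0, -0.015, 0.025], "angular": [0, 0, 0], "gripper": -1},
    {"delta_pos": [0, -0.012, 0.02], "angular": [0, 0, 0], "gripper": -1},
    {"delta_pos": [0, -0.006, 0.01], "angular": [0, 0, 0], "gripper": -1},
    {"delta_pos": [0, 0, 0], "angular": [0, 0, 0], "gripper": -1}
  ]
}}

```text
time_s: 13.28
eef_pos: [0.503, -0.1167, 0.1699]
orientation: [0.908, 1.567, 2.585]
ft_force: [-0.7, -0.8, -0.7]
grip_width: 0.0162
```

```bash
python3 - <<'E'
from h import *
go([.523,-.0766,.1733],95.8)
s=grab("side");t=grab("top");cv2.imwrite("pics/s3.png",s);cv2.imwrite("pics/t3.png",t)
cv2.imwrite("pics/hold.png",np.hstack([crop(s,255,130,140,140,400,400),crop(t,290,170,140,140,400,400)]))
E
```

```text
t 13.28 tcp [ 0.503  -0.1167  0.1699] jaw 96.03 w 0.0162 F [-0.7 -0.8 -0.7] j [-0.36  0.05  1.92  0.    1.17 -2.04]
 turn [ 0.23  0.14 -0.18]  shift after turn(mm) [ -3.4 -23.9  37.9]
 turn [-179.77    0.28    0.21]  shift after turn(mm) [ -3.4  23.9 -37.9]
 shift now(mm) [ -3.4 -24.1  37.8]
```

View pics/hold.png

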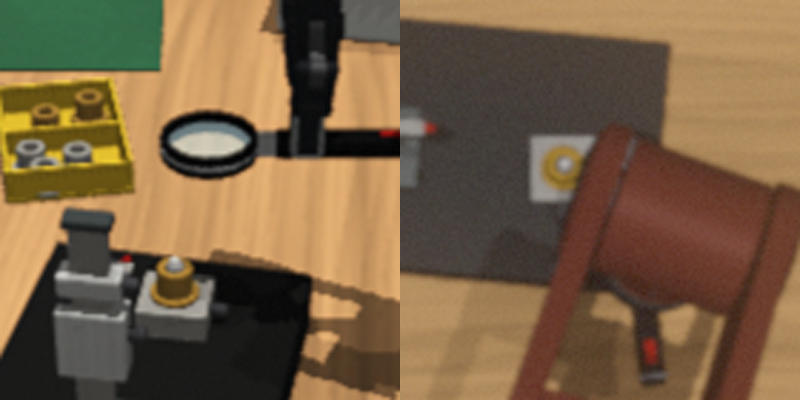

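The side crop shows the magnifier held level and the bushing still seated. The remaining shift follows.

{"op": "drive_tool", "data": {
  "plan": [
    {"delta_pos": [0, -0.004, 0.006], "angular": [0, 0, 0], "gripper": -1},
    {"delta_pos": [0, -0.006, 0.01], "angular": [0, 0, 0], "gripper": -1},
    {"delta_pos": [0, -0.006, 0.01], "angular": [0, 0, 0], "gripper": -1},
    {"delta_pos": [0, -0.005, 0.008], "angular": [0, 0, 0], "gripper": -1},
    {"delta_pos": [0, -0.003, 0.004], "angular": [0, 0, 0], "gripper": -1},
    {"delta_pos": [0, 0, 0], "angular": [0, 0, 0], "gripper": -1},
    {"delta_pos": [0, 0, 0], "angular": [0, 0, 0], "gripper": -1},
    {"delta_pos": [0, 0, 0], "angular": [0, 0, 0], "gripper": -1}
  ]
}}

```text
time_s: 14.05
eef_pos: [0.5236, -0.0795, 0.1718]
orientation: [2.389, 1.57, -2.221]
ft_force: [-0.2, -0.9, -0.1]
grip_width: 0.0162
```

```bash
python3 - <<'E'
from h import *
go([.523,-.0766,.1733],95.8)
s=grab("side");t=grab("top");cv2.imwrite("pics/s4.png",s);cv2.imwrite("pics/t4.png",t)
cv2.imwrite("pics/hold2.png",np.hstack([crop(s,270,150,100,100,400,400),crop(t,270,160,120,120,400,400)]))
for z in(.1685,.1845):
    a=np.linspace(0,2*np.pi,90);p=np.array([proj("side",[.588+.034*np.cos(q),-.0703+.034*np.sin(q),z]) for q in a]);print(z,p.min(0),p.max(0))
E
```

```text
t 14.05 tcp [ 0.5236 -0.0795  0.1718] jaw 95.84 w 0.0162 F [-0.2 -0.9 -0.1] j [-0.28  0.07  1.89 -0.    1.18 -1.96]
 turn [ 0.04 -0.02 -0.01]  shift after turn(mm) [-1.5  0.3  3. ]
 turn [-1.7996e+02  2.0000e-02 -2.0000e-02]  shift after turn(mm) [-1.5 -0.3 -3. ]
 shift now(mm) [-1.5  0.3  3. ]
0.1685 [297.84088124 183.11488675] [333.45886045 202.39152761]
0.1845 [297.59706615 176.05651373] [333.57287242 195.13345267]
```

View pics/hold2.png

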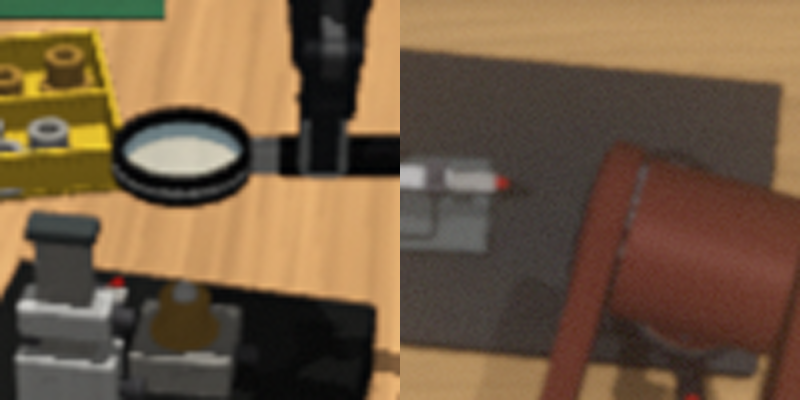

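The lens outline is at columns 298.2–333 and rows 176.7–201.8, against a predicted 297.7–333.5 and 176.1–202.4. I make a last small trim of 3 mm sideways and 1.5 mm up, then check that it is still.

{"op": "drive_tool", "data": {
  "plan": [
    {"delta_pos": [-0.0008, 0, 0.0015], "angular": [0, 0, 0], "gripper": -1},
    {"delta_pos": [-0.0007, 0, 0.0015], "angular": [0, 0, 0], "gripper": -1},
    {"delta_pos": [0, 0, 0], "angular": [0, 0, 0], "gripper": -1},
    {"delta_pos": [0, 0, 0], "angular": [0, 0, 0], "gripper": -1},
    {"delta_pos": [0, 0, 0], "angular": [0, 0, 0], "gripper": -1},
    {"delta_pos": [0, 0, 0], "angular": [0, 0, 0], "gripper": -1}
  ]
}}

```text
time_s: 14.65
eef_pos: [0.5233, -0.0765, 0.1733]
orientation: [2.041, 1.571, -2.57]
ft_force: [0.1, 0.6, -1.4]
grip_width: 0.0162
```

```bash
python3 - <<'E'
from h import *
go([.523,-.0766,.1733],95.8)
s=grab("side");g=s.astype(int);r=g[...,2]-(g[...,0]+g[...,1])//2
print("red now",blobs(s,(0,90,40),(8,255,255),(290,210,20,20)))
# side bushing/block unchanged? lens dark silhouette
m=(s.max(2)<70).astype(np.uint8)[165:206,290:336]
ys,xs=np.where(m);print("lens dark cols",xs.min()+290,"rows",ys.min()+165,ys.max()+165)
print(np.abs(robot.sense()["joint_vel"]).max())
E
```

```text
t 14.65 tcp [ 0.5233 -0.0765  0.1733] jaw 95.83 w 0.0162 F [ 0.1  0.6 -1.4] j [-0.28  0.07  1.89 -0.    1.18 -1.95]
 turn [ 0.03 -0.   -0.  ]  shift after turn(mm) [ 0.   0.3 -0. ]
 turn [-179.97    0.     -0.  ]  shift after turn(mm) [ 0.  -0.3  0. ]
 shift now(mm) [ 0.   0.3 -0. ]
red now [(array([298.83333333, 220.08333333]), array([297, 219,   5,   3,  12]))]
lens dark cols 298 rows 177 201
0.0013739637500550749
```

The red tip is unmoved in the side picture, the arm is still, and the lens is where it should be. I hand in.

```bash
python3 -c "
from station import robot
print(robot.hand_in())"
```

```text
the job is handed in; nothing more can be done
None
```

I put the bushing flange-down on the gauge pin, released it, and handed the job in at about 14.7 s with the magnifier held over the pin. The hand-in returned no verdict.

- **Bushing:** the wrist reading stayed below about 2 N all the way down. The picture taken after release shows it sitting flat on the block with the pin tip out of its bore.
- **Magnifier position:** it is level to about 0.1° by the tool pose. The lens outline in the side view agrees with a lens centred on the pin to about 1 px, roughly 2 mm. The top camera was blocked by the arm, so the lens centre rests on the side view and the arm's own position.
- **Magnifier height:** the rim underside is at z ≈ 0.1685 m.
- **Stillness:** the largest joint speed was about 0.001 rad/s.
- **Scriber:** its red tip is at the same pixel as at the start.
- **Bystanders:** the arm's route kept clear of the caliper, oil bottle and tray. I did not re-measure them at the end.

**Least certain:** the scriber's lower face could not be seen. I took it as about 4 mm below the red tip's visible top, which I measured at z ≈ 0.1727 m. The ±7 mm tolerance should cover that guess.

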